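# Lay a bearing block bore-up on the mat and swing the magnifier over it

### The arm

A 6-joint arm with a two-finger parallel gripper is mounted at the origin on the work surface. World frame = base frame: x ahead of the robot, y to its left, z up, the work surface at z = 0. Lengths are in m, angles in degrees, forces in N, time in s.
With the tool pointing down it reaches from about 0.35 to 0.95 m from the base axis. Payload 17.4 kg.
Tool frame: the origin (TCP) lies between the finger pads; the fingertips stand 22 mm ahead of it and the grasp point (between the pads) lies 3 mm ahead of it; z points along the fingers, x is the direction in which the jaws open and shut, and the axes are right-handed (so a half turn about z gives the same grasp; the last joint's range is limited). The gripper opens to 93 mm and grips with 3 to 60 N. Pads are 15 mm wide; open, the fingers measure 128 mm over their backs; the gripper's body (75 mm by 188 mm) begins 65 mm behind the grasp point.
Start: joints at [69.569, 6.646, 82.598, -0, 90.757, -2.166], TCP at [0.212, 0.641, 0.241] pointing down, gripper open.
Joint ranges: [-162.19, 162.19], [-47.58, 125.68], [4.15, 143.07], [-65.23, 245.23], [0.69, 171.88], [-170.13, 170.13]. Speed limits (degrees/s): [108.29, 108.29, 127.2, 180, 180, 180].

### API

Orientations are given as [roll, pitch, yaw] about the fixed x, y, z axes, in that order (R = Rz(yaw) Ry(pitch) Rx(roll)).
In Python, from bench import arm, eyes gives the robot as it stands. The module is installed in compiled form; this text tells all that it offers.
- The arm moves only by the tool apply_moves, never from a script. Its arguments are lists of equal length, an entry for each row: "fingers": the closure, from 0 (fully open) to 1 (shut); "travel": the shift along the world's x, y, z in cm, a list of three; "rotation": the turn, a rotation vector about the world's x, y, z in rad, a list of three. A call has 1 to 20 rows; each row is the pose to reach, as a shift and turn from the pose commanded when the call began; what a row does not reach only later rows make up. A row lasts 1/8 s, in which the tool goes at most 62.5 mm and 10.7 degrees, less where a joint would pass 70% of its speed; a pose out of reach is approached as far as the arm can. A call with a gripper value outside its range is refused whole. The fingers move at their own pace and stop on an object; "grip_force" is the grip in N (left out, the last holds). Time passes only in rows, so rows that repeat a pose let the fingers close. It gives the time, the measured TCP pose, the force and the opening at its end, in the units of the state.
- arm.state(): the state, without advancing time (a new reading comes with each control period).
- eyes.capture(name): name is "scene" or "top"; returns a dict with "image" (480x640x3 uint8, red, green, blue), "mtx" (3x3 intrinsics, pixels), "R" (3x3) and "t" (3): a world point X has camera coordinates R X + t. Camera axes: x right, y down, z forward; pixel columns grow to the right and rows downward; lengths in m; the calibration is good to about 2 mm. A picture is of the moment at which its call begins. There is no depth.
- arm.sign_off(): hands the job in, once; it reports no verdict.
The state is a dict: "t": time; "joint_pos": joint angles; "qd": joint speeds; "joint_efforts": joint torques, N m; "tcp_pos": TCP position; "eef_rot": TCP orientation; "contact_force": force on the tool from outside, world axes, zero at the start; "wrist_torque": the same for the moment, N m; "width": opening from 0.0 (shut) to 1.0 (fully open).
Only numpy, scipy, OpenCV 4.12 (cv2) and the standard library are available. Lean on these libraries where they do the work, as an engineer would, in place of code of your own. Each camera call takes 0.05 s, during which the arm holds its last target. There are 200 camera calls.

### The job

Get the aluminium bearing block ready for inspection: it stands upright on the bench, so turn it over onto its back and lay it wholly on the round rubber mat with its bearing bore facing straight up, without dropping it, and let go. Then swing the bench magnifier on its stiff jointed arm until the lens is centred above the bore, and leave it standing there. Leave the other things on the bench where they are.

Things in the scene. Friction and masses are not known exactly. Their poses are not given: they have to be found in the camera images.
- block: bearing block, loose, plain aluminium, 0.23 to 0.45 kg, standing at the start: 44 mm thick (its x), 48 mm wide (y), 64 mm tall (z). Origin: centre of its underside as it stands. The bore is in the face towards its -x, which looks roughly at the robot at the start; a dark 12 mm oil-hole plug on its top marks that side. Grip it across its 48 mm width. Laid on its back it is 44 mm high
- block_bore (a point): centre of the bore's mouth, in the middle of the block's -x face, 32 mm above the underside of the standing block: a round recess 34 mm across, 14 mm deep. A hand tilted 45 degrees from the bore's side can turn the block a quarter turn about its y and lay it down tilted 45 degrees the other way; gripping 6 mm off centre towards the bore keeps the tips off the mat
- mat: the round black rubber mat, 140 mm across and 3 mm thick, lying flat and fixed on the bench. Origin: the centre of its underside; axes as the bench's, z up
- mat_top (a point): the centre of the mat's upper face
- mag_shoulder (a point): magnifier's shoulder, on the vertical axis of its fixed round foot (140 mm across, 28 mm high) and column (32 mm across), 205 mm above the bench, at the middle of the inner arm, a white bar 260 mm from shoulder to elbow axis, 22 mm wide and 20 mm high; top of its joints 223 mm
- mag_lens (a point): centre of the magnifier's lens, a clear pane in a level white round frame 130 mm across and 24 mm high, 173 mm above the bench (underside 161 mm), at the end of the outer arm, 260 mm from the elbow axis. It moves only level: both hinges are vertical; the elbow is stiff too (0.5 N m) and bends from straight to 2.57 rad, to one side only
- mag_post (a point): magnifier's handle, an upright black round post 16 mm across on the outer rim of the lens frame, in line with elbow and lens, 77 mm beyond the lens centre. It stands from 182 to 242 mm above the bench; this point is on its axis at 218 mm. Gripped from above it turns between the fingers as the head is led along and may creep up to 20 mm along the pads: look again after letting go
- mag_inner (a joint): shoulder angle in rad about the vertical, growing anticlockwise seen from above, range -0.7 to 2.6; at 0 (parked) the inner arm points 1.67 rad anticlockwise from the foot's +x (about the robot's left); the foot may be turned up to 0.08 rad. Friction holds it: about 0.8 N m is needed to turn it, and it stays where it is left
- spacer: bystander: plain solid aluminium spacer, 45 x 40 x 30 mm, no bore. Origin: centre of underside
- hexkeys: bystander: hex keys in a blue plastic holder, 50 x 90 x 20 mm, keys sticking out 45 mm along its +y. Origin: centre of the holder's underside
- wrench: bystander: steel spanner lying along its x. Origin: under its middle
- screwdriver: bystander: screwdriver lying along its x. Origin: under its middle
- jar: bystander: clear jar with a black lid, 60 mm across, 75 mm high. Origin: centre of underside
- mug: bystander: white mug, 76 mm across, 90 mm high. Origin: centre of underside
Mind the look-alikes: they are no part of the job. What is shaped like the block but orange or yellow is not meant.

How it is judged:
By the outcome, as a careful person would: the job done as asked, in the order asked, and still so for the second after the job is handed in, with the robot touching nothing.
It also fails if it takes over 72 s, if anything falls off the work surface, if the arm or the gripper's body presses on something with over 40 N, if the wrist force passes 120 N, or if a joint passes its speed limit or range.

## Working session

There is one attempt and no reset: what is moved stays moved. The work goes in short steps, Python scripts to look and compute and a tool call to move; the robot and the scene stay as the last step left them, time stands still between calls to the robot, and variables do not carry over. Pictures are saved under pics/ and viewed, about 8 in all and at most 12, crops included, and the job is handed in when it is done.

Besides the shell and the picture viewer there is one more tool, called after "Call:" by a JSON object that holds its "op" and its "data". apply_moves: Moves the arm, as the interface text tells. Its arguments: {"type":"object","properties":{"fingers":{"type":"array","items":{"type":"number"}},"travel":{"type":"array","items":{"type":"array","items":{"type":"number"}}},"rotation":{"type":"array","items":{"type":"array","items":{"type":"number"}}},"grip_force":{"type":"number"}},"required":["fingers","travel","rotation"]}

```bash
mkdir -p pics; cat > h.py <<'E'
import numpy as np, cv2
from bench import arm, eyes
def cap(n,f=None):
    c=eyes.capture(n)
    if f: cv2.imwrite('pics/'+f,c['image'][:,:,::-1])
    return c
def ray(c,px,z):
    d=c['R'].T@np.linalg.solve(c['mtx'],[px[0],px[1],1.]); o=-c['R'].T@c['t']
    return o+d*(z-o[2])/d[2]
def proj(c,X):
    p=c['mtx']@(c['R']@np.array(X,float)+c['t']); return p[:2]/p[2]
E
python3 - <<'E'
from h import *
a=cap('scene','s0.png');b=cap('top','t0.png')
for c in(a,b): print(-c['R'].T@c['t'],c['mtx'][0],c['R'][2])
np.savez('c0.npz',**{k+n:c[k] for n,c in(('s',a),('t',b)) for k in c})
print(arm.state())
E
```

```text
[1.41218735 0.02835049 0.87289283] [485.15007566   0.         324.70901229] [-0.76124007 -0.02077852 -0.64813719]
[ 0.41747801 -0.00347012  1.22268066] [447.46494139   0.         319.8631193 ] [ 0.11911287 -0.00653127 -0.99285924]
{'t': 0.1, 'joint_pos': array([ 6.95688460e+01,  6.67069547e+00,  8.26328245e+01, -1.84341784e-03,
        9.07582781e+01, -2.16674945e+00]), 'qd': array([-0.07812437, -0.04450459, -0.17889757, -0.05421005, -0.0724282 ,
        0.01551862]), 'joint_efforts': array([ 3.18996681e-04, -7.22890878e+01, -6.23862290e+01,  7.80672091e-02,
        2.28654983e-02, -7.96032236e-05]), 'tcp_pos': array([0.21151275, 0.64081845, 0.2399772 ]), 'eef_rot': array([-1.79999506e+02,  6.18236102e-02,  7.17355723e+01]), 'contact_force': array([ 0.26472075, -0.06997695, -0.47727239]), 'wrist_torque': array([ 0.00185471,  0.00715351, -0.0451333 ]), 'width': 1.0003758258602946}
```

View pics/s0.png

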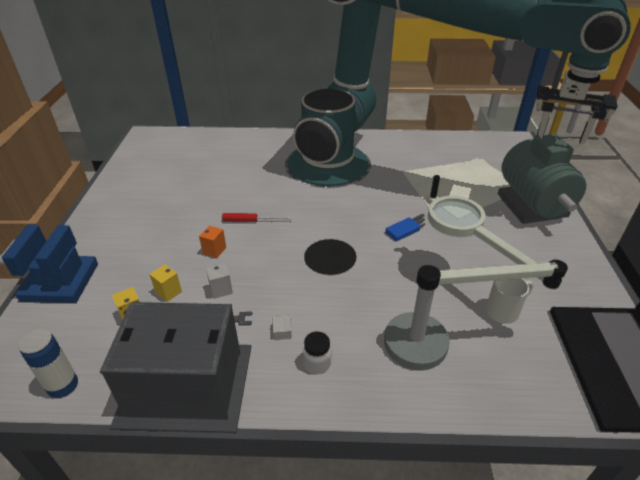

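View pics/t0.png

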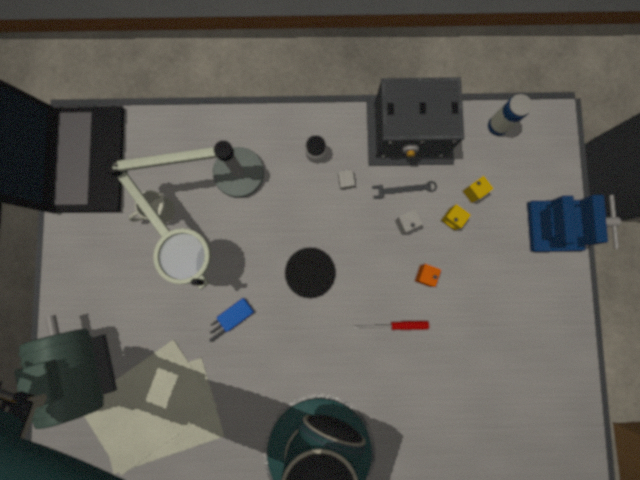

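The scene shows a grey block at scene (218,281) / top (410,222). Its look-alikes are orange (212,242)/(429,275), yellow (165,283)/(457,217), yellow (127,303)/(481,190), and the flat grey spacer (282,327)/(346,179). The block meant is the plain-aluminium tall one at (218,281)/(410,222). I'll confirm that with one crop.

```bash
python3 - <<'E'
from h import *
d=np.load('c0.npz')
C={n:{k:d[k+n] for k in('image','mtx','R','t')} for n in 'st'}
s=C['s']['image'][250:310,185:255];t=C['t']['image'][195:255,375:445]
im=np.hstack([cv2.resize(x,None,fx=5.6,fy=5.6,interpolation=cv2.INTER_CUBIC) for x in(s,t)])
cv2.imwrite('pics/c1.png',im[:,:,::-1])
T=C['t'];S=C['s']
m=(T['image'].max(2)<50).astype(np.uint8)
cs=[c for c in cv2.findContours(m[230:310,270:350].copy(),0,1)[0] if cv2.contourArea(c)>500]
e=cv2.fitEllipse(cs[0]+np.array([270,230]));print('mat',e,ray(T,e[0],.003))
m=(S['image'].max(2)<50).astype(np.uint8)
cs=[c for c in cv2.findContours(m[235:280,295:365].copy(),0,1)[0] if cv2.contourArea(c)>300]
e=cv2.fitEllipse(cs[0]+np.array([295,235]));print('matS',e,ray(S,e[0],.003))
for n,p,z in [('shoulderjointtop',(224,150),.223),('foot',(238,172),.028),('elbow',(119,166),.22),('lens',(182,256),.185),('post',(198,283),.242),('blocktop',(410,222),.064)]: print(n,ray(T,p,z))
for n,p,z in [('sh',(428,277),.223),('foot',(417,338),.028),('elbow',(556,270),.21),('lens',(457,214),.185),('postTop',(435,178),.242)]: print('S',n,ray(S,p,z))
E
```

```text
mat ((309.8788146972656, 272.4987487792969), (47.695716857910156, 47.94645690917969), 63.74525833129883) [0.46374136 0.01733165 0.003     ]
matS ((329.7991638183594, 256.5657043457031), (33.39802169799805, 49.82896041870117), 90.31783294677734) [0.46911536 0.01614539 0.003     ]
shoulderjointtop [0.73976111 0.2071561  0.223     ]
foot [0.74002692 0.20947351 0.028     ]
elbow [0.70655378 0.44818184 0.22      ]
lens [0.49993806 0.31027749 0.185     ]
post [0.43592463 0.25709265 0.242     ]
blocktop [ 0.5890204  -0.24784873  0.064     ]
S sh [0.75891234 0.20548433 0.223     ]
S foot [0.74984039 0.21006094 0.028     ]
S elbow [0.71912058 0.46176271 0.21      ]
S lens [0.51224567 0.31059543 0.185     ]
S postTop [0.4496689  0.26038476 0.242     ]
```

View pics/c1.png

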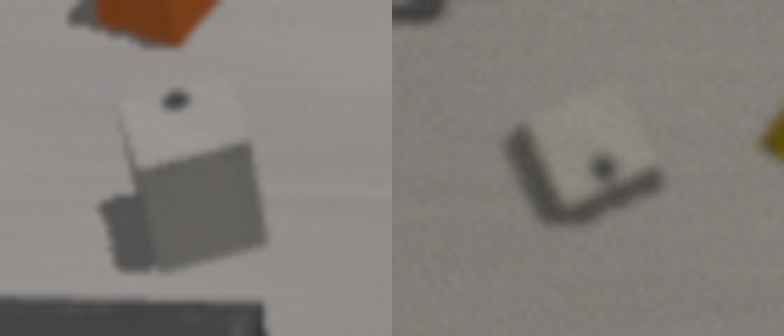

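The crop confirms it: plain grey body, with the dark plug on the robot side of its top, at top px (412.7,224.8) and scene px (216,268). Next I measure the block and its neighbours.

```bash
python3 - <<'E'
from h import *
d=np.load('c0.npz')
C={n:{k:d[k+n] for k in('image','mtx','R','t')} for n in 'st'}
T=C['t'];S=C['s']
qt=np.array([(397.9,218.75),(415.7,210.7),(422.9,224.8),(404.5,232.1)])
qs=np.array([(206.1,268.4),(226.1,263.9),(229.6,275.9),(210,280.4)])
for c,q in((T,qt),(S,qs)):
    W=np.array([ray(c,p,.064) for p in q])[:,:2]
    print(W.mean(0).round(4),[ (round(np.linalg.norm(W[i-3]-W[i]),4),round(np.degrees(np.arctan2(*(W[i-3]-W[i])[::-1])),1)) for i in range(4)])
print('plug',ray(T,(412.7,224.8),.064),ray(S,(185+177/5.6,250+100/5.6),.064))
g=T['image'][195:255,375:445].astype(int); print(g[::6,::6].sum(2)//3)
# top-face mask in scene (bright)
hs=cv2.cvtColor(S['image'],cv2.COLOR_RGB2HSV)
for n,c,zz in(('T',T,.064),('S',S,.064)):
    h=cv2.cvtColor(c['image'],cv2.COLOR_RGB2HSV)
    m=((h[...,1]>150)&(h[...,2]>80)&(h[...,0]<35)).astype(np.uint8)
    for k in cv2.findContours(m,0,2)[0]:
        (x,y),r,a=cv2.minAreaRect(k)
        if 60<cv2.contourArea(k)<2000 and y>150: 
            print(n,(round(x),round(y)),r,h[int(y),int(x)],[ray(c,p,.064)[:2].round(3).tolist() for p in cv2.boxPoints(cv2.minAreaRect(k))])
# mat edges S & T with looser threshold
for n,c,(x0,x1,y0,y1) in(('T',T,(270,350,230,315)),('S',S,(290,370,230,285))):
    v=cv2.GaussianBlur(c['image'].max(2),(3,3),0)[y0:y1,x0:x1]
    k=max(cv2.findContours((v<85).astype(np.uint8),0,1)[0],key=cv2.contourArea)[:,0]+[x0,y0]
    W=np.array([ray(c,p,.003)[:2] for p in k],np.float32)
    print(n,'mat',cv2.minEnclosingCircle(W),cv2.fitEllipse(W))
E
```

```text
[ 0.5901 -0.2486] [(np.float64(0.0519), np.float64(-66.6)), (np.float64(0.0415), np.float64(-155.4)), (np.float64(0.0523), np.float64(110.7)), (np.float64(0.039), np.float64(24.1))]
[ 0.5972 -0.2469] [(np.float64(0.048), np.float64(110.6)), (np.float64(0.0434), np.float64(21.2)), (np.float64(0.0459), np.float64(-69.5)), (np.float64(0.0433), np.float64(-155.9))]
plug [ 0.58149915 -0.25462122  0.064     ] [ 0.58309616 -0.2530126   0.064     ]
[[ 97  68 118 120 125 124 126 125 127 125 125 125]
 [126 124 126 126 125 126 125 128 128 126 126 127]
 [126 125 126 125 126 126 126 126 128 126 125 128]
 [124 125 125 126 126 128 133 128 126 126 126 126]
 [124 125 121 121  93 135 134 134 127 126 126  89]
 [123 124 123 125  73 132  89 129 114 129 129 121]
 [125 126 122 125 107  95  77 106 124 123 123 127]
 [123 123 124 122 122 123 125 124 124 126 125 128]
 [123 122 121 122 122 125 123 126 125 122 127 124]
 [124 124 125 124 122 124 121 124 121 123 122 120]]
T (410, 325) (7.883824825286865, 36.10791778564453) [  0 236 134] [[0.332, -0.191], [0.335, -0.283], [0.316, -0.283], [0.312, -0.191]]
T (428, 2
[... 555 characters left out ...]
34825897216797) [ 24 185 123] [[0.617, -0.414], [0.566, -0.376], [0.651, -0.312], [0.697, -0.35]]
S (212, 242) (31.729005813598633, 23.344655990600586) [ 12 200 111] [[0.434, -0.331], [0.416, -0.274], [0.538, -0.237], [0.553, -0.291]]
S (240, 216) (7.0, 33.0) [  1 199 146] [[0.369, -0.278], [0.366, -0.188], [0.397, -0.184], [0.399, -0.272]]
T mat ((0.4642402231693268, 0.01738361082971096), 0.06924283504486084) ((0.4643248915672302, 0.017505189403891563), (0.13506150245666504, 0.1360599398612976), 4.18002986907959)
S mat ((0.46634042263031006, 0.015783701092004776), 0.06935298442840576) ((0.46666544675827026, 0.016329415142536163), (0.13394702970981598, 0.1355780065059662), 60.71828079223633)
```

```bash
cat >> h.py <<'E'
from scipy.spatial.transform import Rotation as Rn
def tool(psi,tilt):  # block yaw, hand tilt towards +x_b (deg); tool x = -y_b
    p,t=np.radians([psi,tilt]); a=np.array([np.sin(t)*np.cos(p),np.sin(t)*np.sin(p),-np.cos(t)])
    x=np.array([np.sin(p),-np.cos(p),0]); return np.c_[x,np.cross(a,x),a]
def go(R,G,back=0.003):  # travel cm, rotvec from present pose; G grasp point
    s=arm.state(); R0=Rn.from_euler('xyz',s['eef_rot'],degrees=True).as_matrix()
    print('travel',((np.array(G)-back*R[:,2]-s['tcp_pos'])*100).round(2),'rot',Rn.from_matrix(R@R0.T).as_rotvec().round(4))
E
python3 - <<'E'
from h import *
R=tool(22,40);G=[.5884,-.2502,.038]
go(R,G,.153);go(R,G,.003)
E
```

```text
travel [ 28.57 -92.79  -8.48] rot [ 0.8971  0.0279 -2.3154]
travel [ 37.51 -89.17 -19.97] rot [ 0.8971  0.0279 -2.3154]
```

Call:
{"op": "apply_moves", "data": {"fingers": [0,0,0,0,0,0,0,0,0,0,0,0,0,0,0,0,0,0,0,0], "travel": [[0,0,6],[0,0,12],[1.8,-5.8,12],[3.6,-11.6,12],[5.3,-17.4,12],[7.1,-23.2,12],[8.9,-29,12],[10.7,-34.8,12],[12.5,-40.6,12],[14.3,-46.4,12],[16,-52.2,12],[17.8,-58,12],[19.6,-63.8,12],[21.4,-69.6,12],[23.2,-75.4,12],[25,-81.2,12],[26.7,-87,12],[28.5,-92.8,10],[28.5,-92.8,6],[28.5,-92.8,4]], "rotation": [[0,0,0],[0,0,0],[0.056,0.002,-0.145],[0.112,0.003,-0.29],[0.168,0.005,-0.434],[0.224,0.007,-0.579],[0.28,0.009,-0.724],[0.336,0.01,-0.868],[0.392,0.012,-1.013],[0.449,0.014,-1.158],[0.505,0.016,-1.302],[0.561,0.017,-1.447],[0.617,0.019,-1.592],[0.673,0.021,-1.737],[0.729,0.023,-1.881],[0.785,0.024,-2.026],[0.841,0.026,-2.171],[0.897,0.028,-2.315],[0.897,0.028,-2.315],[0.897,0.028,-2.315]], "grip_force": 30}}

```text
t: 2.6
tcp_pos: [0.4963, -0.2887, 0.2769]
eef_rot: [-140.1, 0.2, -68.1]
contact_force: [0.7, 0.7, -0.5]
width: 1.005
```

```bash
python3 - <<'E'
from h import *
R=tool(22,40);G=[.5884,-.2502,.038]
go(R,G,.103);go(R,G,.003)
E
```

```text
travel [  3.07   1.37 -16.  ] rot [-0.0022 -0.0028  0.0022]
travel [  9.03   3.78 -23.66] rot [-0.0022 -0.0028  0.0022]
```

Call:
{"op": "apply_moves", "data": {"fingers": [0.2,0.2,0.2,0.2,0.2,0.2], "travel": [[0,0,-5],[1,0.4,-9],[2,0.8,-13],[3,1.4,-16],[3,1.4,-16],[3,1.4,-16]], "rotation": [[0,0,0],[0,0,0],[0,0,0],[0,0,0],[0,0,0],[0,0,0]]}}

```text
t: 3.35
tcp_pos: [0.5268, -0.2731, 0.1224]
eef_rot: [-140.0, -0.1, -68.0]
contact_force: [0.2, -0.7, 0.1]
width: 0.798
```

```bash
python3 - <<'E'
from h import *
a=cap('scene');b=cap('top')
np.savez('c1.npz',**{k+n:c[k] for n,c in(('s',a),('t',b)) for k in c})
s=arm.state();print(s['tcp_pos'],s['eef_rot'],s['joint_pos'].round(0))
R=Rn.from_euler('xyz',s['eef_rot'],degrees=True).as_matrix()
im=[]
for c in(a,b):
    I=c['image'].copy(); p=proj(c,s['tcp_pos']+.022*R[:,2]); print(p)
    p=p.round().astype(int)
    x,y=int(p[0])-50,int(p[1])-60; print(x,y)
    o=cv2.resize(I[y:y+110,x:x+100],None,fx=4,fy=4,interpolation=cv2.INTER_CUBIC)
    q=proj(c,s['tcp_pos']+.022*R[:,2])-[x,y]; cv2.circle(o,tuple(int(v) for v in q*4),3,(255,0,0),-1)
    im.append(o)
cv2.imwrite('pics/c2.png',np.hstack(im)[:,:,::-1])
E
```

```text
[ 0.5267902  -0.27351291  0.12264305] [-139.9395846    -0.17872672  -68.02678056] [-46. -10. 116.  42.  64.   6.]
[211.36250742 242.72457837]
161 183
[422.30336224 238.68475918]
372 179
```

View pics/c2.png

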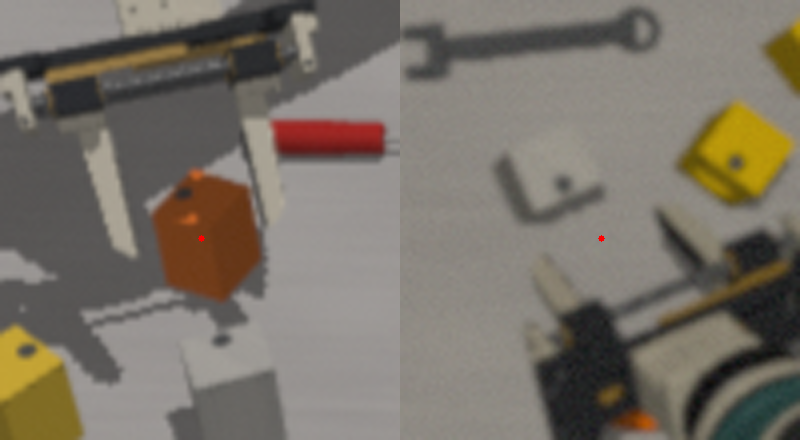

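The tips sit where the calibration predicts: tip midpoint near the dots in both views, block plug at top crop (563,184). The block is straight ahead of the open jaws. Going in.

```bash
python3 - <<'E'
from h import *
go(tool(22,40),[.5884,-.2502,.038],.003)
E
```

```text
travel [ 5.98  2.26 -8.23] rot [0.0025 0.0021 0.0005]
```

Call:
{"op": "apply_moves", "data": {"fingers": [0.2,0.2,0.2,0.2,0.2,0.2,0.2,1,1,1,1,1,1], "travel": [[1.2,0.46,-1.62],[2.4,0.92,-3.24],[3.6,1.38,-4.86],[4.8,1.84,-6.48],[6.0,2.3,-8.1],[6.0,2.3,-8.1],[6.0,2.3,-8.1],[6.0,2.3,-8.1],[6.0,2.3,-8.1],[6.0,2.3,-8.1],[6.0,2.3,-8.1],[6.0,2.3,-8.1],[6.0,2.3,-8.1]], "rotation": [[0,0,0],[0,0,0],[0,0,0],[0,0,0],[0,0,0],[0,0,0],[0,0,0],[0,0,0],[0,0,0],[0,0,0],[0,0,0],[0,0,0],[0,0,0]], "grip_force": 30}}

```text
t: 5.08
tcp_pos: [0.5866, -0.2502, 0.0399]
eef_rot: [-140.0, -0.1, -68.0]
contact_force: [-4.0, -2.8, 5.4]
width: 0.51
```

Call:
{"op": "apply_moves", "data": {"fingers": [1,1,1,1,1,1,1,1], "travel": [[0,0,0.5],[0,0,1.5],[0,0,4],[0,0,8],[0,0,12],[0,0,16],[0,0,18],[0,0,18]], "rotation": [[0,0,0],[0,0,0],[0,0,0],[0,0,0],[0,0,0],[0,0,0],[0,0,0],[0,0,0]], "grip_force": 35}}

```text
t: 6.08
tcp_pos: [0.5867, -0.2501, 0.2206]
eef_rot: [-140.0, -0.1, -68.0]
contact_force: [0.0, 0.5, -3.2]
width: 0.513
```

```bash
python3 - <<'E'
from h import *
a=cap('scene');b=cap('top')
s=arm.state();print(s['tcp_pos'],s['eef_rot'],s['contact_force'],s['wrist_torque'])
R=Rn.from_euler('xyz',s['eef_rot'],degrees=True).as_matrix()
G=s['tcp_pos']+.003*R[:,2]; p=np.radians(22);X=np.array([np.cos(p),np.sin(p),0]);Y=np.array([-np.sin(p),np.cos(p),0]);Z=np.array([0,0,1])
O=G+.006*X-.038*Z
im=[]
for c in(a,b):
    I=c['image'].copy(); q=proj(c,G); x,y=int(q[0])-40,int(q[1])-45
    o=cv2.resize(I[y:y+90,x:x+80],None,fx=5,fy=5,interpolation=cv2.INTER_CUBIC)
    for u in(-.022,.022):
      for v in(-.024,.024):
        for w in(0,.064): cv2.circle(o,tuple(int(k) for k in (proj(c,O+u*X+v*Y+w*Z)-[x,y]+.5)*5),2,(255,0,0) if w else (0,255,0),-1)
    im.append(o)
cv2.imwrite('pics/c3.png',np.hstack(im)[:,:,::-1])
E
```

```text
[ 0.58621009 -0.24975729  0.2178179 ] [-1.40067108e+02  4.10966870e-02 -6.80087344e+01] [-0.59592846  0.75687573 -2.18573953] [-0.25868712  0.6765945  -0.0120594 ]
```

View pics/c3.png

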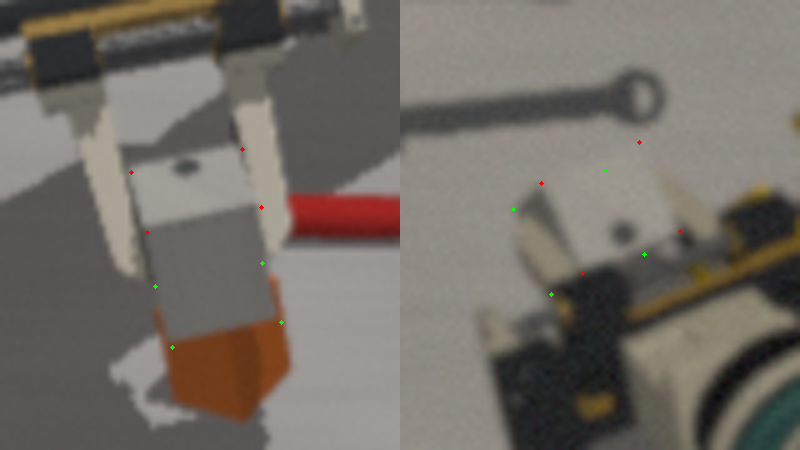

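The block hangs upright as modelled, with its near top edge at scene crop (147,228)-(262,205), within about 2 mm of prediction. I'll turn it over above the mat.

```bash
python3 - <<'E'
from h import *
go(tool(0,-50),[.4715,.0165,.171])
E
```

```text
travel [-11.24  26.63  -4.49] rot [-0.3014  1.5485 -0.3007]
```

Call:
{"op": "apply_moves", "data": {"fingers": [1,1,1,1,1,1,1,1,1,1,1,1,1,1,1,1,1,1], "travel": [[-0.7,1.67,1],[-1.4,3.33,2],[-2.1,5,3],[-2.8,6.66,3],[-3.5,8.33,3],[-4.2,10,3],[-5,11.66,3],[-5.7,13.3,3],[-6.4,15,3],[-7.1,16.6,3],[-7.8,18.3,3],[-8.5,20,3],[-9.2,21.6,3],[-9.9,23.3,1],[-10.6,25,-1],[-11.3,26.65,-3],[-11.3,26.65,-4.7],[-11.3,26.65,-4.7]], "rotation": [[-0.01,0.05,-0.01],[-0.03,0.155,-0.03],[-0.05,0.258,-0.05],[-0.07,0.361,-0.07],[-0.09,0.465,-0.09],[-0.111,0.568,-0.11],[-0.131,0.671,-0.13],[-0.151,0.774,-0.15],[-0.171,0.878,-0.17],[-0.191,0.981,-0.19],[-0.211,1.084,-0.21],[-0.231,1.187,-0.231],[-0.251,1.29,-0.25],[-0.271,1.394,-0.271],[-0.291,1.497,-0.291],[-0.301,1.548,-0.301],[-0.301,1.548,-0.301],[-0.301,1.548,-0.301]]}}

```text
t: 8.43
tcp_pos: [0.4733, 0.0161, 0.1711]
eef_rot: [130.0, 0.0, -89.9]
contact_force: [0.6, -0.3, -0.9]
width: 0.513
```

```bash
python3 - <<'E'
from h import *
s=arm.state();print(s['joint_pos'].round(0),s['width'])
go(tool(0,-50),[.4715,.0165,.036]); go(tool(0,-50),[.4715,.0165,.031])
a=cap('scene');b=cap('top');im=[]
R=Rn.from_euler('xyz',s['eef_rot'],degrees=True).as_matrix();G=s['tcp_pos']+.003*R[:,2]
for c in(a,b):
    q=proj(c,G); x,y=int(q[0])-50,int(q[1])-50
    o=cv2.resize(c['image'][y:y+100,x:x+100],None,fx=4,fy=4,interpolation=cv2.INTER_CUBIC)
    for u in(-.038,.026):
      for v in(-.024,.024):
        for w in(-.028,.016): cv2.circle(o,tuple(int(k) for k in (proj(c,G+[u,v,w])-[x,y]+.5)*4),2,(255,0,0) if w>0 else (0,255,0),-1)
    im.append(o)
cv2.imwrite('pics/c4.png',np.hstack(im)[:,:,::-1])
E
```

```text
[ -1.  13.  91.  -1. 126.  89.] 0.5130263628232398
travel [  0.05   0.04 -13.32] rot [-0.0004  0.0003 -0.0015]
travel [  0.05   0.04 -13.82] rot [-0.0004  0.0003 -0.0015]
```

View pics/c4.png

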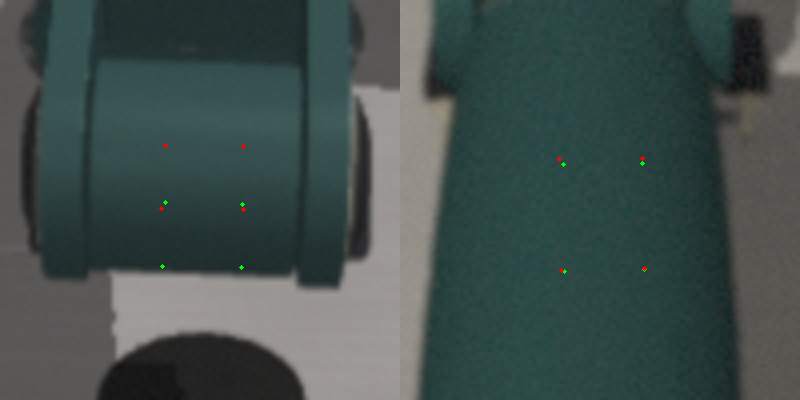

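The arm hides the block here, so I descend by feel.

Call:
{"op": "apply_moves", "data": {"fingers": [1,1,1,1,1,1,1], "travel": [[0,0,-4],[0,0,-8],[0,0,-11],[0,0,-12.5],[0,0,-13.2],[0,0,-13.4],[0,0,-13.4]], "rotation": [[0,0,0],[0,0,0],[0,0,0],[0,0,0],[0,0,0],[0,0,0],[0,0,0]]}}

```text
t: 9.4
tcp_pos: [0.474, 0.0165, 0.0394]
eef_rot: [130.2, -0.0, -89.9]
contact_force: [-0.4, -0.3, -2.0]
width: 0.515
```

Call:
{"op": "apply_moves", "data": {"fingers": [1,1,1], "travel": [[0,0,-0.15],[0,0,-0.3],[0,0,-0.3]], "rotation": [[0,0,0],[0,0,0],[0,0,0]]}}

```text
t: 9.78
tcp_pos: [0.4735, 0.0165, 0.0356]
eef_rot: [130.1, -0.0, -89.9]
contact_force: [-0.5, 0.5, -2.1]
width: 0.516
```

Call:
{"op": "apply_moves", "data": {"fingers": [1,1,1], "travel": [[0,0,-0.1],[0,0,-0.2],[0,0,-0.2]], "rotation": [[0,0,0],[0,0,0],[0,0,0]]}}

```text
t: 10.15
tcp_pos: [0.4735, 0.0165, 0.0336]
eef_rot: [130.1, -0.0, -89.9]
contact_force: [-0.6, -0.1, -2.2]
width: 0.513
```

Call:
{"op": "apply_moves", "data": {"fingers": [1,1], "travel": [[0,0,-0.1],[0,0,-0.1]], "rotation": [[0,0,0],[0,0,0]]}}

```text
t: 10.4
tcp_pos: [0.4736, 0.0165, 0.0326]
eef_rot: [130.1, -0.0, -89.9]
contact_force: [-0.2, 0.3, -3.1]
width: 0.513
```

Call:
{"op": "apply_moves", "data": {"fingers": [1,1], "travel": [[0,0,-0.1],[0,0,-0.1]], "rotation": [[0,0,0],[0,0,0]]}}

```text
t: 10.65
tcp_pos: [0.4737, 0.0165, 0.0325]
eef_rot: [130.1, -0.0, -89.9]
contact_force: [0.2, -1.1, 7.6]
width: 0.513
```

Call:
{"op": "apply_moves", "data": {"fingers": [1,1], "travel": [[0,0,-0.1],[0,0,-0.1]], "rotation": [[0,0,0],[0,0,0]]}}

```text
t: 10.9
tcp_pos: [0.4737, 0.0165, 0.0325]
eef_rot: [130.0, -0.0, -89.9]
contact_force: [-3.6, -1.3, 18.1]
width: 0.52
```

Contact came at the predicted height. Ease off 1 mm, open, then back out along the tool axis.

Call:
{"op": "apply_moves", "data": {"fingers": [1,1,0.45,0.2,0.2,0.2,0.2,0.2,0.2,0.2,0.2,0.2], "travel": [[0,0,0.1],[0,0,0.1],[0,0,0.1],[0,0,0.1],[0,0,0.1],[0.8,0,0.8],[2.5,0,2.2],[5.5,0,4.7],[9.2,0,7.8],[9.2,0,12],[9.2,0,17],[9.2,0,22]], "rotation": [[0,0,0],[0,0,0],[0,0,0],[0,0,0],[0,0,0],[0,0,0],[0,0,0],[0,0,0],[0,0,0],[0,0,0],[0,0,0],[0,0,0]]}}

```text
t: 12.4
tcp_pos: [0.5658, 0.0165, 0.2526]
eef_rot: [130.1, -0.0, -89.9]
contact_force: [0.7, -0.2, -0.1]
width: 0.801
```

```bash
python3 - <<'E'
from h import *
go(tool(0,0),[.445,-.05,.345])
E
```

```text
travel [-12.08  -6.65   9.54] rot [ 6.000e-04 -8.708e-01 -1.100e-03]
```

Call:
{"op": "apply_moves", "data": {"fingers": [0.2,0.2,0.2,0.2,0.2,0.2,0.2,0.2,0.2,0.2], "travel": [[-1.3,-3,3],[-2.6,-6,5],[-4,-10,7],[-5.3,-14,9],[-6.6,-18,10],[-8,-22,10],[-10,-26,10],[-12,-30,10],[-13,-34,10],[-13,-36,10]], "rotation": [[0,-0.087,0],[0,-0.174,0],[0,-0.261,0],[0,-0.348,0],[0,-0.435,0],[0,-0.522,0],[0,-0.609,0],[0,-0.696,0],[0,-0.783,0],[0,-0.87,0]]}}

```text
t: 13.65
tcp_pos: [0.4348, -0.3452, 0.3517]
eef_rot: [-179.9, -0.1, -90.1]
contact_force: [1.2, 0.1, -0.8]
width: 0.802
```

```bash
python3 - <<'E'
from h import *
a=cap('scene');b=cap('top')
np.savez('c2.npz',**{k+n:c[k] for n,c in(('s',a),('t',b)) for k in c})
A=cv2.resize(a['image'][155:285,280:480],None,fx=4,fy=4,interpolation=cv2.INTER_CUBIC)  # 800x520
B=cv2.resize(b['image'][215:315,150:350],None,fx=4,fy=4,interpolation=cv2.INTER_CUBIC)
cv2.imwrite('pics/A5.png',cv2.resize(np.vstack([A,B])[:,:,::-1],(522,600)) if 0 else cv2.resize(np.hstack([cv2.resize(a['image'][225:285,285:375],(400,267),interpolation=2),cv2.resize(b['image'][245:305,265:355],(400,267),interpolation=2)]),None,fx=1,fy=1)[:,:,::-1])
C=np.vstack([np.hstack([cv2.resize(a['image'][225:285,285:375],(400,267),interpolation=2),cv2.resize(b['image'][245:305,265:355],(400,267),interpolation=2)]),
 np.hstack([cv2.resize(a['image'][165:240,415:515],(400,300),interpolation=2),cv2.resize(b['image'][220:295,140:240],(400,300),interpolation=2)])])
cv2.imwrite('pics/c5.png',C[:,:,::-1])
E
```

```text
(no output)
```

View pics/c5.png

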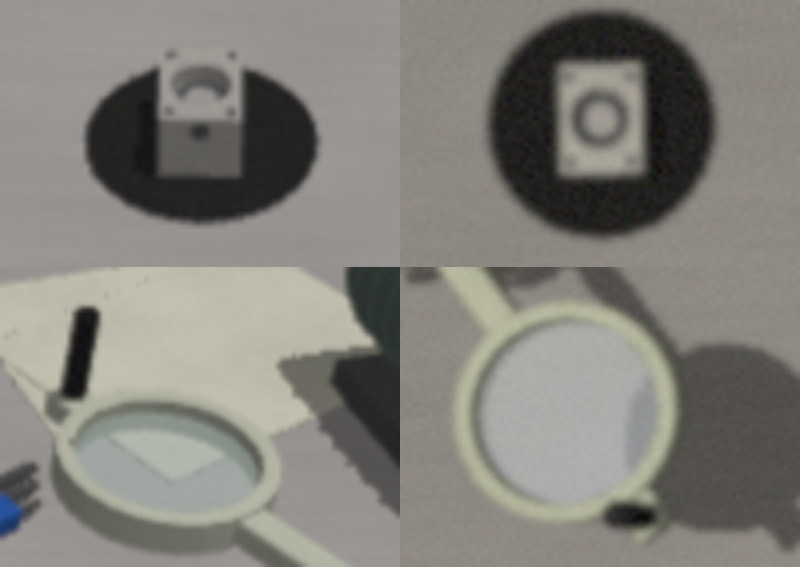

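The block lies flat on the mat with its bore up: face centre at scene (330.2,244.1), top (310,272.2). Post top is at scene (437,176.3), top (195.5,281.5). Next I triangulate these.

```bash
cat >> h.py <<'E'
def tri(a,pa,b,pb):
    P=[c['mtx']@np.c_[c['R'],c['t']] for c in(a,b)]
    X=cv2.triangulatePoints(P[0],P[1],np.array(pa,float),np.array(pb,float)); X=(X[:3]/X[3])[:,0]
    return X.round(4),(proj(a,X)-pa).round(1),(proj(b,X)-pb).round(1)
E
python3 - <<'E'
from h import *
d=np.load('c2.npz');S,T=({k:d[k+n] for k in('image','mtx','R','t')} for n in 'st')
for n,a,b,z in [('bore',(330.2,244.1),(310,272.2),.047),('posttop',(437,177.3),(195.5,281.5),.24),('postbase',(433.4,196.5),(200.8,282),.185),('lens',(456.75,212.5),(181.75,256.25),.185),('elbow',(556,268),(119,166),.22),('shoulder',(428,274),(224,150),.223)]:
    print(n,tri(S,a,T,b),ray(S,a,z),ray(T,b,z))
print(arm.state()['tcp_pos'])
E
```

```text
bore (array([0.4631, 0.0166, 0.0415]), array([-0.1,  0. ]), array([-0.1,  0. ])) [0.46933843 0.01683312 0.047     ] [0.46284784 0.0162527  0.047     ]
posttop (array([0.4396, 0.2657, 0.2371]), array([-0.7,  0.1]), array([-0.8, -0.1])) [0.44349196 0.2662611  0.24      ] [0.43931049 0.26312334 0.24      ]
postbase (array([0.4393, 0.2668, 0.1815]), array([-0.,  0.]), array([-0., -0.])) [0.44410494 0.26574986 0.185     ] [0.43918175 0.26582986 0.185     ]
lens (array([0.4998, 0.3128, 0.1798]), array([-0.1,  0. ]), array([-0.2, -0. ])) [0.50652193 0.31103717 0.185     ] [0.49936639 0.31084497 0.185     ]
elbow (array([0.7118, 0.4603, 0.2065]), array([-2.6,  0.7]), array([-2.6, -0.5])) [0.72399107 0.45707556 0.22      ] [0.70655378 0.44818184 0.22      ]
shoulder (array([0.7424, 0.2089, 0.2147]), array([ 0., -0.]), array([0., 0.])) [0.75086367 0.20655659 0.223     ] [0.73976111 0.2071561  0.223     ]
[ 0.43449229 -0.3451366   0.35172038]
```

Call:
{"op": "apply_moves", "data": {"fingers": [0,0,0,0,0,0,0,0,0,0,0,0,0,0,0,0], "travel": [[0,4,0],[0,9,0],[0,14,0],[0,19,0],[0,24,0],[0,29,0],[0,34,0],[0,39,0],[0.3,44,0],[0.6,49,0],[0.6,54,0],[0.6,58,0],[0.6,61,-1],[0.6,61,-3],[0.6,61,-5],[0.6,61,-5]], "rotation": [[0,0,0],[0,0,0],[0,0,0],[0,0,0],[0,0,0],[0,0,0],[0,0,0],[0,0,0],[0,0,0],[0,0,0],[0,0,0],[0,0,0],[0,0,0],[0,0,0],[0,0,0],[0,0,0]]}}

```text
t: 15.75
tcp_pos: [0.4411, 0.2656, 0.2989]
eef_rot: [179.8, -0.2, -90.0]
contact_force: [-0.6, 0.5, 1.2]
width: 0.999
```

```bash
python3 - <<'E'
from h import *
a=cap('scene');b=cap('top');s=arm.state();print(s['tcp_pos'],s['eef_rot'],s['joint_pos'].round())
im=[]
tip=s['tcp_pos']+[0,0,-.022]
for c in(a,b):
    q=proj(c,tip); x,y=int(q[0])-50,int(q[1])-50
    o=cv2.resize(c['image'][y:y+100,x:x+100],None,fx=4,fy=4,interpolation=2)
    for P,col in((tip,(255,0,0)),([.441,.2655,.242],(0,255,0)),([.441,.2655,.199],(0,0,255))): cv2.circle(o,tuple(int(k) for k in (proj(c,P)-[x,y]+.5)*4),2,col,-1)
    im.append(o)
cv2.imwrite('pics/c6.png',np.hstack(im)[:,:,::-1])
E
```

```text
[0.44163594 0.26587242 0.30110093] [ 1.79961111e+02 -6.26606709e-02 -9.00100249e+01] [ 28. -14.  97.  -0.  97. 118.]
```

View pics/c6.png

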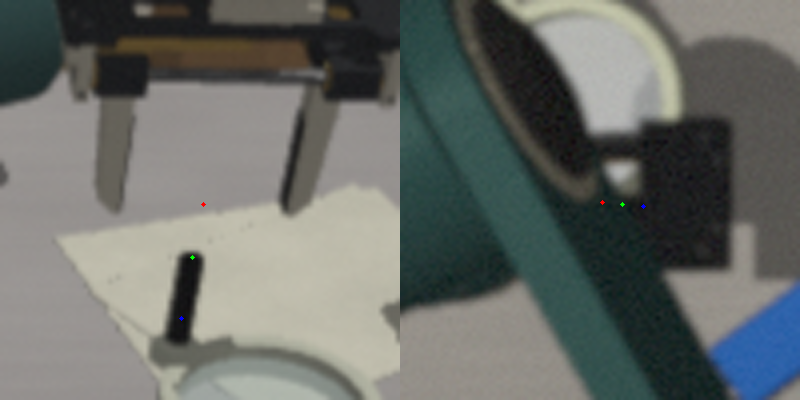

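Post lies midway between the jaws: top at scene crop (190,258), fingers at 110 and 290. Descend and grip.

Call:
{"op": "apply_moves", "data": {"fingers": [0,0,0,0,0,0,1,1,1,1,1,1,1,1], "travel": [[0,0,-2],[0,0,-4],[0,0,-6],[0,0,-7.7],[0,0,-7.7],[0,0,-7.7],[0,0,-7.7],[0,0,-7.7],[0,0,-7.7],[0,0,-7.7],[0,0,-7.7],[0,0,-7.7],[0,0,-7.7],[0,0,-7.7]], "rotation": [[0,0,0],[0,0,0],[0,0,0],[0,0,0],[0,0,0],[0,0,0],[0,0,0],[0,0,0],[0,0,0],[0,0,0],[0,0,0],[0,0,0],[0,0,0],[0,0,0]], "grip_force": 40}}

```text
t: 17.6
tcp_pos: [0.4416, 0.2665, 0.2236]
eef_rot: [179.9, -0.1, -90.0]
contact_force: [0.3, -0.4, 0.9]
width: 0.188
```

```bash
python3 - <<'E'
import numpy as np
from bench import arm
from scipy.optimize import fsolve
p0=arm.state()['tcp_pos'][:2]
s=np.array([.7475,.207]); B=np.array([.4655,.0165])
L=.26
def fk(q,l): a,b=q; return s+L*np.array([np.cos(a),np.sin(a)])+l*np.array([np.cos(a+b),np.sin(a+b)])
q0=fsolve(lambda q:fk(q,L+.077)-p0,[1.7,2.05]); q1=fsolve(lambda q:fk(q,L)-B,[2.9,1.7])
print(p0,q0,fk(q0,L),'elbow',fk(q0,0),'end',q1,fk(q1,L),'elbow',fk(q1,0),fk(q1,.337))
for f in np.linspace(0,1,17)[1:]: print(((fk(q0+f*(q1-q0),.337)-p0)*100).round(2).tolist())
E
```

```text
[0.44155643 0.26648912] [1.69998028 2.07088766] [0.50380741 0.31180817] elbow [0.71400552 0.46483351] end [2.87836866 1.71467798] [0.4655 0.0165] elbow [0.49645541 0.27465066] [ 0.45633244 -0.05995231]
[-0.83, -1.69]
[-1.57, -3.46]
[-2.2, -5.31]
[-2.72, -7.23]
[-3.12, -9.21]
[-3.4, -11.24]
[-3.55, -13.32]
[-3.57, -15.44]
[-3.45, -17.59]
[-3.18, -19.76]
[-2.78, -21.94]
[-2.22, -24.12]
[-1.52, -26.29]
[-0.67, -28.44]
[0.33, -30.56]
[1.48, -32.64]
```

Call:
{"op": "apply_moves", "data": {"fingers": [1,1,1,1,1,1,1,1,1,1,1,1,1,1,1,1], "travel": [[-0.4,-0.85],[-0.83,-1.69],[-1.2,-2.57],[-1.57,-3.46],[-1.9,-4.4],[-2.2,-5.3],[-2.47,-6.27],[-2.72,-7.23],[-2.93,-8.22],[-3.12,-9.21],[-3.27,-10.2],[-3.4,-11.2],[-3.48,-12.3],[-3.55,-13.3],[-3.57,-14.4],[-3.57,-15.4]], "rotation": [[0,0,0],[0,0,0],[0,0,0],[0,0,0],[0,0,0],[0,0,0],[0,0,0],[0,0,0],[0,0,0],[0,0,0],[0,0,0],[0,0,0],[0,0,0],[0,0,0],[0,0,0],[0,0,0]]}}

```text
schema error: expected 3 numbers
```

Call:
{"op": "apply_moves", "data": {"fingers": [1,1,1,1,1,1,1,1,1,1,1,1,1,1,1,1], "travel": [[-0.4,-0.85,0],[-0.83,-1.69,0],[-1.2,-2.57,0],[-1.57,-3.46,0],[-1.9,-4.4,0],[-2.2,-5.3,0],[-2.47,-6.27,0],[-2.72,-7.23,0],[-2.93,-8.22,0],[-3.12,-9.21,0],[-3.27,-10.2,0],[-3.4,-11.2,0],[-3.48,-12.3,0],[-3.55,-13.3,0],[-3.57,-14.4,0],[-3.57,-15.4,0]], "rotation": [[0,0,0],[0,0,0],[0,0,0],[0,0,0],[0,0,0],[0,0,0],[0,0,0],[0,0,0],[0,0,0],[0,0,0],[0,0,0],[0,0,0],[0,0,0],[0,0,0],[0,0,0],[0,0,0]]}}

```text
t: 19.6
tcp_pos: [0.4058, 0.1123, 0.2236]
eef_rot: [180.0, -0.0, -89.9]
contact_force: [4.3, 4.7, -1.8]
width: 0.17
```

Call:
{"op": "apply_moves", "data": {"fingers": [1,1,1,1,1,1,1,1,1,1,1,1,1,1,1,1,1,1], "travel": [[0.05,-1.1,0],[0.12,-2.15,0],[0.25,-3.2,0],[0.39,-4.3,0],[0.6,-5.4,0],[0.79,-6.5,0],[1.05,-7.6,0],[1.35,-8.7,0],[1.7,-9.8,0],[2.05,-10.85,0],[2.45,-11.9,0],[2.9,-13,0],[3.4,-14.1,0],[3.9,-15.15,0],[4.5,-16.2,0],[5.05,-17.2,0],[5.05,-17.2,0],[5.05,-17.2,0]], "rotation": [[0,0,0],[0,0,0],[0,0,0],[0,0,0],[0,0,0],[0,0,0],[0,0,0],[0,0,0],[0,0,0],[0,0,0],[0,0,0],[0,0,0],[0,0,0],[0,0,0],[0,0,0],[0,0,0],[0,0,0],[0,0,0]]}}

```text
t: 21.85
tcp_pos: [0.456, -0.0596, 0.2236]
eef_rot: [179.9, -0.1, -90.0]
contact_force: [-1.5, -2.7, -0.8]
width: 0.165
```

Call:
{"op": "apply_moves", "data": {"fingers": [0.6,0.3,0,0,0,0,0,0,0,0,0,0,0,0,0], "travel": [[0,0,0],[0,0,0],[0,0,0],[0,0,0],[0,0,0],[0,0,0],[0,0,3],[0,0,7],[0,0,11],[0,-4,13],[0,-9,13],[0,-14,13],[0,-19,13],[0,-24,13],[0,-28,13]], "rotation": [[0,0,0],[0,0,0],[0,0,0],[0,0,0],[0,0,0],[0,0,0],[0,0,0],[0,0,0],[0,0,0],[0,0,0],[0,0,0],[0,0,0],[0,0,0],[0,0,0],[0,0,0]]}}

```text
t: 23.72
tcp_pos: [0.4561, -0.3415, 0.3534]
eef_rot: [179.9, -0.0, -90.0]
contact_force: [1.6, -0.8, -0.5]
width: 1.0
```

```bash
python3 - <<'E'
from h import *
a=cap('scene');b=cap('top')
np.savez('c3.npz',**{k+n:c[k] for n,c in(('s',a),('t',b)) for k in c})
cv2.imwrite('pics/c7.png',np.hstack([cv2.resize(a['image'][165:265,270:370],(400,400),interpolation=2),cv2.resize(b['image'][220:320,270:370],(400,400),interpolation=2)])[:,:,::-1])
print(arm.state()['tcp_pos'])
E
```

```text
[ 0.45590759 -0.34252468  0.35246299]
```

View pics/c7.png

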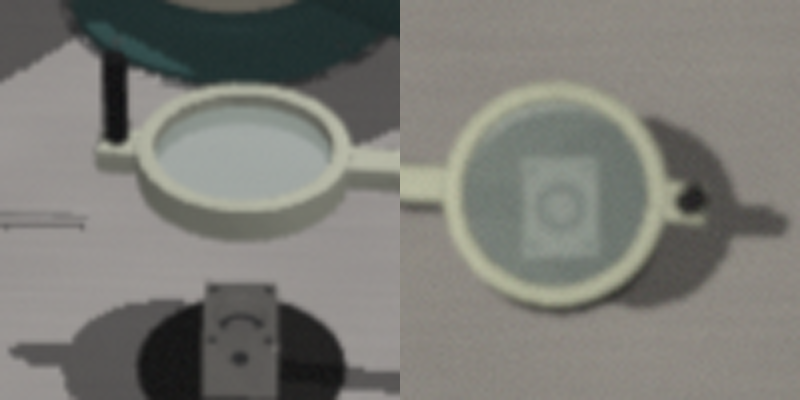

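```bash
python3 - <<'E'
from h import *
d=np.load('c3.npz');S,T=({k:d[k+n] for k in('image','mtx','R','t')} for n in 'st')
h=cv2.cvtColor(T['image'],cv2.COLOR_RGB2HSV); m=((h[...,1]>35)&(h[...,2]>130)&(abs(h[...,0].astype(int)-30)<12)).astype(np.uint8)
m=m[230:310,265:350]
k=max(cv2.findContours(cv2.morphologyEx(m,cv2.MORPH_OPEN,np.ones((2,2))),0,1)[0],key=cv2.contourArea)[:,0]+[265,230]
k=k[(k[:,0]>279)&(k[:,0]<338)].astype(np.float32)
W=np.array([ray(T,p,.185)[:2] for p in k],np.float32)
print('T mask circle',len(k),cv2.fitEllipse(k),cv2.fitEllipse(W))
for n,a,b,z in [('lens',(330.9,202),(309.25,268.75),.185),('bore',(330.2,244.1),(310,272.0),.047),('postTop',(298.7,178),(443.2-0.0,269.5),.24)]:
    print(n,tri(S,a,T,b)[0],ray(S,a,z),ray(T,b,z))
E
```

```text
Traceback (most recent call last):
ValueError: max() iterable argument is empty
```

```bash
python3 - <<'E'
from h import *
d=np.load('c3.npz');S,T=({k:d[k+n] for k in('image','mtx','R','t')} for n in 'st')
for n,c,(x0,x1,y0,y1) in(('T',T,(281,337,230,310)),('S',S,(303,356,180,228))):
    I=c['image'].astype(int); g=(I[...,0]-I[...,2])[y0:y1,x0:x1]; print(n,np.percentile(g,[50,80,90,95]))
    m=(cv2.GaussianBlur(g.astype(np.float32),(3,3),0)>12).astype(np.uint8)
    ks=cv2.findContours(m,0,1)[0]
    if not ks: continue
    k=max(ks,key=len)[:,0]+[x0,y0]; print(len(k),cv2.boundingRect(k))
    W=np.array([ray(c,p,.185)[:2] for p in k],np.float32); print(cv2.fitEllipse(k.astype(np.float32)),cv2.fitEllipse(W))
for n,a,b,z in [('lens',(330.9,202),(309.25,268.75),.185),('bore',(330.2,244.1),(310,272.0),.047),('postTop',(298.7,178),(343,269.5),.24)]:
    print(n,tri(S,a,T,b)[0],ray(S,a,z),ray(T,b,z))
E
```

```text
T [10. 13. 19. 21.]
166 (281, 239, 56, 58)
((308.047119140625, 267.53570556640625), (56.42522430419922, 57.49837112426758), 22.082157135009766) ((0.46887579560279846, 0.01827395334839821), (0.13076137006282806, 0.13286955654621124), 69.67444610595703)
S [ 6.  9. 13. 14.]
215 (303, 187, 53, 31)
((330.287841796875, 201.74647521972656), (29.477495193481445, 50.29676818847656), 90.9499282836914) ((0.47076481580734253, 0.015857702121138573), (0.1191289946436882, 0.1205681562423706), 165.1704864501953)
lens [0.4658 0.0166 0.1789] [0.47407928 0.01742147 0.185     ] [0.46551663 0.01556064 0.185     ]
bore [0.4636 0.0166 0.0419] [0.46933843 0.01683312 0.047     ] [0.46337056 0.0162453  0.047     ]
postTop [ 0.46   -0.059   0.2425] [ 0.45627391 -0.05908465  0.24      ] [ 0.46010178 -0.05940754  0.24      ]
```

```bash
python3 - <<'E'
from h import *
a=np.load('c0.npz');b=np.load('c3.npz')
for n,v,box in [('spacer','t',(335,165,25,30)),('wrench','t',(368,175,72,28)),('yellow2','t',(465,175,30,28)),('yellow1','t',(442,203,30,28)),('hex','t',(208,295,50,48)),('jar','t',(300,132,32,34)),('orange','s',(198,224,30,36)),('driver','s',(218,208,75,16)),('mug','s',(488,275,42,50))]:
    x,y,w,h=box; p,q=(z['image'+v][y:y+h,x:x+w].astype(np.float32).mean(2) for z in(a,b))
    print(n,round(float(abs(p-q).mean()),1),cv2.phaseCorrelate(p,q))
E
```

```text
spacer 8.5 ((0.45270570783501896, 0.10661442861993109), 0.9077082773844402)
wrench 7.7 ((-0.11199968508914537, -0.012785875588292583), 1.1238708761003282)
yellow2 7.0 ((-0.06519936540600213, -0.20002778657510767), 1.0190101612938776)
yellow1 7.1 ((-0.02328661054428771, -0.025608321216891383), 0.9898687060674032)
hex 7.5 ((0.19649853263005568, -0.05310497023739913), 1.1491643150647481)
jar 6.5 ((-0.11985084244793853, 0.05327614777673517), 1.0503248804145389)
orange 3.8 ((-0.027392029824412134, 0.11679216674162518), 1.0384670275228995)
driver 6.0 ((0.5256580644414797, 0.6126363073347738), 0.8530072744687398)
mug 8.4 ((0.2957990664436032, -0.39430595296366633), 0.7438627995385064)
```

Bystanders show only sub-pixel shifts, which lighting and shadow would explain. Handing in.

```bash
python3 -c "
from bench import arm
print(arm.sign_off(), arm.state()['t'])"
```

```text
the job is handed in; nothing more can be done
the job is handed in; nothing more can be done
```

I laid the bearing block on its back on the round mat with its bore facing up, let go, and led the magnifier by its post until the lens stood over the bore. I then backed the hand clear to the right of the mat and handed the job in at about 24 s.

**Last checks**
- **Block:** the images show it flat near the middle of the mat with its bore up, at about (0.4655, 0.0165). It touched down at the height I had predicted.
- **Lens:** its centre reads about (0.468, 0.0165), so it is roughly 3 mm from the bore in level distance. The post sits within about 2 mm of its target.
- **Other things:** comparing pictures from before and after, the other things shifted by less than a pixel. The weakest match was the mug, partly hidden behind the magnifier at the start. The dip is probably the changed shadow and background.

**Disagreement:** the two cameras differed by 2 to 9 mm along x for raised points, more so higher up. I used their mean, and each camera taken alone also puts the lens within about 5 mm of the bore.

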